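Reset the chocolate pump with its key and take the key out

ROBOT

A 6-joint arm with a two-finger parallel gripper is mounted at the origin on the work surface. World frame = base frame: x ahead of the robot, y to its left, z up, the work surface at z = 0. Lengths are in m, angles in degrees, forces in N, time in s.
With the tool pointing down it reaches from about 0.375 to 0.825 m from the base axis. Payload 5.5 kg.
Tool frame: the origin (TCP) lies midway between the tips of the shut fingers; the grasp point (between the pads) lies 19 mm behind it; z points along the fingers, y is the direction in which the jaws open and shut (so a half turn about z gives the same grasp; the last joint's range is limited). The gripper opens to 85 mm and grips with 20 to 120 N. Pads are 22 mm wide; open, the fingers measure 114 mm over their backs; the gripper's body (76 mm by 85 mm) begins 54 mm behind the grasp point. The pads swing forward as they close: fully open they stand 13 mm farther back than shut.
Start: joints at [76.146, 17.962, -2.699, 69.339, 0, 90], TCP at [0.144, 0.583, 0.196] pointing down, gripper open.
Joint ranges: [-152.73, 152.73], [-39.44, 99.34], [-58.76, 71.6], [-118.89, 123.64], [-81.53, 83.1], [-180, 180]. Speed limits (degrees/s): [136.94, 136.94, 172.46, 180, 180, 180].

INTERFACE

Orientations are given as [roll, pitch, yaw] about the fixed x, y, z axes, in that order (R = Rz(yaw) Ry(pitch) Rx(roll)).
In Python, from station import * gives the robot as it stands. Calls block until the motion is done:
- reach(position, orientation): joint-space move of the TCP to a pose.
- servo_line(position, attitude=None, velocity=0.15): straight line of the TCP; attitude=None keeps the orientation; velocity is the mean speed in m/s.
- move_joints(angles): joint-space move.
- grip(opening, force=None): finger opening in m; force is the grip in N (None keeps the last); returns when the fingers have stopped.
- wait(seconds).
- inverse_kinematics(position, orientation): joint angles nearest the present ones, or None.
- get_image(name): name is "scene" or "side" or "wrist"; returns a dict with "img" (400x640x3 uint8, blue, green, red), "K" (3x3 intrinsics, pixels), "world_from_camera" (4x4, takes a point from camera to world coordinates); the wrist camera has in their place "hand_eye" (4x4, takes a point from camera to tool coordinates, whose origin is the TCP and whose axes are the flange's). Camera axes: x right, y down, z forward; pixel columns grow to the right and rows downward; lengths in m; the calibration is good to about 2 mm. A picture is of the moment at which its call begins: read the wrist's pose just before it. There is no depth.
A pose or a line that the arm cannot do raises Unreachable and nothing moves.
- sign_off(): hands the job in, once; it reports no verdict.
Trained networks look in a picture, given as the dict that the camera call returned (one of the last four; its "shot" number tells which), for a name from the list of things; names that differ only in an ending like _2 or _b are one class to them, and where a whole thing is asked for, a point or a joint stands for the part that bears it (a point fixed in the world has none). Each returns a list of dicts, best first, with "p" (0 to 1); they miss things now and then, are a little off and sometimes report something else, mostly with a low value. They report only what shows in the picture. A call takes as long as a camera call. They do not tell look-alikes from the thing itself.
- silhouettes(thing, picture): "mask" (400x640 bool, what is visible of it) and "pixel" ([column, row] in pixels, amid what is visible of it).
Readings, each from a call of its own:
- get_time(): time.
- get_qpos(): joint angles.
- get_joint_vel(): joint speeds.
- get_joint_torque(): joint torques, N m.
- get_position(): TCP position.
- get_ee_rot(): TCP orientation.
- get_ft_force(): force on the tool from outside, world axes, zero at the start.
- get_ft_torque(): the same for the moment, N m.
- get_width(): finger opening in m.
Only numpy, scipy, OpenCV 4.12 (cv2) and the standard library are available. Lean on these libraries where they do the work, as an engineer would, in place of code of your own. Each camera call takes 0.05 s, during which the arm holds its last target.

TASK

The chocolate pump has tripped: turn the key in its control box gently clockwise until the sprung reset contact inside closes, hold it there for a moment, then turn the key back to where it comes out and draw it out without forcing it. Set the key down in the small steel pan, let go of it, and leave everything else where it is.

Things in the scene. Friction and masses are not known exactly. Their poses are not given: they have to be found in the camera images.
- key_head (a point): centre of the key's head. The key stands upright in the key switch at the start. Head: black moulded block 30 mm wide (x), 9.5 mm thick (y), 32 mm high (z, up the key). Below it: steel neck 11 mm across, 7 mm long; steel collar 19 mm across, 3 mm thick, its underside 26 mm below this point and resting on the switch; then the barrel. Mass about 35 g
- key: the same key. Origin at the lower tip of its steel barrel, 43 mm under the head's centre; axes as the head's. Barrel 12 mm across, 17 mm long from tip to collar, with one 3.5 mm wide nib standing 5 mm out of its side towards -x, 4 to 12 mm above the tip. Whole key 59 mm long. It must rise 18 mm to be clear of the switch
- keyswitch: the key switch: steel bezel 34 mm across, 22 mm high, upright on top of the control box (top at 0.122 m). Origin: centre of its underside, on the key's axis. Its notch points to its -x. The key comes out only with its nib at the notch (turn 0, as at the start; a stop keeps it from turning further back). More than about 0.1 rad from there the nib is held under the bezel. Play about 0.1 rad, 0.6 mm
- trip (a joint): reset contact inside the switch, rad: 0 free, closed at 0.18, against its end stop at 0.26. The key's nib meets its spring arm after 0.45 to 1.0 rad of clockwise turn (seen from above; differs from switch to switch, not visible) and then swings it rad for rad: 0.08 N m at first touch, 0.16 N m at the stop. The turn before takes 0.03 N m. Springs back when the key is turned back
- box: pump control box, fixed, aluminium, 180 x 200 x 100 mm (x, y, z); origin at the centre of its underside. On its top the key switch, at (-30, -45) mm; beside it an emergency stop (28 mm high, 105 mm from the key towards +y), speed knob and lamp (up to 20 mm high, 90 mm or more from the key)
- pan: small open steel pan, 156 x 106 mm inside (x, y), walls and floor 2 mm, 32 mm high, with a flat lip 12 mm wide around the rim. Origin: centre of its underside, z up, long side along x. Loose, 0.45 kg
- clamp_ring: steel pipe-clamp ring, 50 mm across, 12 mm high, lying loose on the rear of the control box; origin centre of its underside. Leave alone
- scraper: bench scraper, steel blade 75 x 120 mm with black round handle 22 mm thick, lying in front of the control box. Leave alone
- nozzle: steel pipe nozzle, 50 mm across at the foot, 45 mm high, standing in front of the pan; origin centre of its underside. Leave alone
- mould_a: clear bar mould partly filled with chocolate, 275 x 135 x 24 mm, at the right side; origin centre of its underside. Leave alone
- mould_b: empty clear bar mould, 275 x 135 x 24 mm, at the left side; origin centre of its underside. Leave alone
- bowl: white bowl, 110 mm across, 45 mm high, behind the task's things; origin centre of its underside. Leave alone
- spatula: slotted spatula with a wooden handle, lying at the left near the robot; origin at its underside. Leave alone
- jar: amber glass jar with steel cap, 64 mm across, 90 mm high, standing farther back; origin centre of its underside. Leave alone
Not all that is in view belongs to the job. Leave any red look-alike of the pan alone.

How it is judged:
By the outcome, as a careful person would: the job done as asked, in the order asked, and still so for the second after the job is handed in, with the robot touching nothing.
It also fails if it takes over 72 s, if anything falls off the work surface, if the arm or the gripper's body presses on something with over 40 N, if the wrist force passes 120 N, or if a joint passes its speed limit or range.

## Working session

There is one attempt and no reset: what is moved stays moved. The work goes in short steps, each a Python script; the robot and the scene stay as the last script left them, time stands still between calls to the robot, and variables do not carry over. Pictures are saved under pics/ and viewed, and the job is handed in when it is done.

```bash
mkdir -p pics; ls; python3 - <<'E'
from station import *
import cv2,numpy as np
print(get_time(),get_qpos(),get_position(),get_ee_rot(),get_width())
for n in ["scene","side","wrist"]:
    p=get_image(n); cv2.imwrite(f"pics/{n}0.png",p["img"])
    print(n,{k:np.round(v,4).tolist() for k,v in p.items() if k!="img"})
    for t in ["key_head","keyswitch","pan","box"]:
        print(t,[(round(d["p"],2),np.round(d["pixel"]).tolist(),int(d["mask"].sum())) for d in silhouettes(t,p)])
print(get_time())
E
```

```text
pics
0.0 [ 7.61479799e+01  1.80029886e+01 -2.75389837e+00  6.93395382e+01
  5.58459747e-04  9.00004320e+01] [0.14349441 0.5819382  0.19534972] [-1.79903575e+02 -5.57731937e-04  1.66147547e+02] 0.08538144152965271
scene {'K': [[439.1825, 0.0, 320.8991], [0.0, 439.1825, 197.4532], [0.0, 0.0, 1.0]], 'world_from_camera': [[-0.7212, 0.4802, -0.4993, 1.1809], [0.6928, 0.4977, -0.5219, 0.6655], [-0.0021, -0.7223, -0.6916, 1.0038], [0.0, 0.0, 0.0, 1.0]], 'shot': 1}
key_head [(0.47, [356.0, 221.0], 109)]
keyswitch [(0.4, [354.0, 231.0], 78)]
pan [(0.92, [336.0, 152.0], 1404), (0.69, [273.0, 199.0], 1861)]
box [(0.7, [355.0, 259.0], 5530)]
side {'K': [[476.7324, 0.0, 319.9629], [0.0, 476.7324, 202.5303], [0.0, 0.0, 1.0]], 'world_from_camera': [[0.6823, -0.4079, 0.6067, -0.5302], [-0.731, -0.3934, 0.5576, -0.9838], [0.0113, -0.8239, -0.5666, 1.0824], [0.0, 0.0, 0.0, 1.0]], 'shot': 2}
key_head [(0.49, [292.0, 175.0], 34), (0.47, [431.0, 289.0], 3065)]
keyswitch [(0.64, [295.0, 179.0], 41)]
pan [(0.61, [307.0, 283.0], 1936), (0.57, [364.0, 232.0], 1308)]
box [(0.91, [294.0, 189.0], 2341)]
wrist {'K': [[329.3032, 0.0, 318.8895], [0.0, 329.3032, 205.8634], [0.0, 0.0, 1.0]], 'hand_eye': [[-0.0001, -0.9445, -0.3286, 0.0852], [1.0, -0.0001, -0.0, 0.0008], [0.0, -0.3286, 0.9445, -0.1772], [0.0, 0.0, 0.0, 1.0]], 'shot': 3}
key_head []
keyswitch []
pan []
box []
0.75
```

View pics/scene0.png

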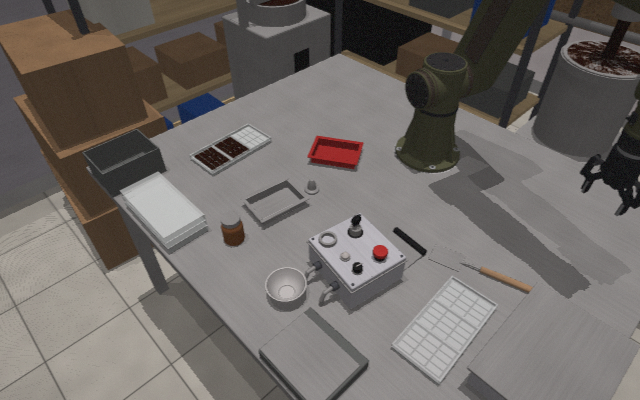

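View pics/side0.png

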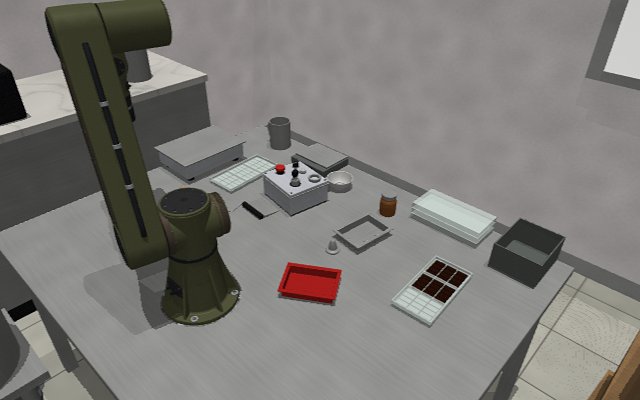

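View pics/wrist0.png

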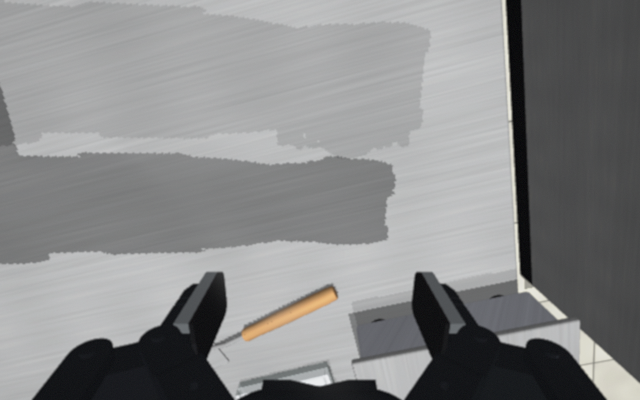

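The scene view shows the key at about (356,221) on the box, with the e-stop at (380,252). The steel pan is at about (276,202), the red look-alike at (336,152), and the nozzle at (312,186). Next I'll triangulate these.

```bash
cat > h.py <<'E'
from station import *
import cv2,numpy as np
def ray(p,px,T=None):
    K=p["K"]; T=p["world_from_camera"] if T is None else T
    d=T[:3,:3]@np.linalg.solve(K,[px[0],px[1],1.]); return T[:3,3],d
def atz(p,px,z,T=None):
    o,d=ray(p,px,T); return o+d*(z-o[2])/d[2]
from scipy.spatial.transform import Rotation as Ro
def wristT(p,pos,rpy):
    M=np.eye(4); M[:3,:3]=Ro.from_euler('xyz',rpy,degrees=True).as_matrix(); M[:3,3]=pos
    return M@p["hand_eye"]
E
python3 - <<'E'
from h import *
a=get_image("scene"); b=get_image("side")
for n,p in (("scene",a),("side",b)):
    for t,z in [("key_head",.148),("keyswitch",.111),("pan",.03),("clamp_ring",.106),("nozzle",.02)]:
        for d in silhouettes(t,p):
            print(n,t,round(d["p"],2),np.round(d["pixel"]),np.round(atz(p,d["pixel"],z),3))
            if t=="pan":
                c,_=cv2.findContours(d["mask"].astype(np.uint8),0,1); c=max(c,key=cv2.contourArea)
                r=cv2.approxPolyDP(cv2.convexHull(c),5,True)[:,0]
                print([np.round(atz(p,q,.032)[:2],3).tolist() for q in r])
cv2.imwrite("pics/s1.png",cv2.resize(a["img"][170:310,280:440],None,fx=4.5,fy=4,interpolation=cv2.INTER_CUBIC))
E
```

```text
scene key_head 0.53 [356. 222.] [0.563 0.153 0.148]
scene keyswitch 0.5 [353. 230.] [0.562 0.144 0.111]
scene pan 0.96 [272. 200.] [ 0.599 -0.169  0.03 ]
[[0.509, -0.106], [0.546, -0.084], [0.683, -0.103], [0.668, -0.234], [0.503, -0.222]]
scene pan 0.62 [336. 151.] [ 0.271 -0.206  0.03 ]
[[0.273, -0.314], [0.171, -0.181], [0.281, -0.103], [0.38, -0.221], [0.363, -0.26]]
scene clamp_ring 0.73 [329. 234.] [0.617 0.106 0.106]
scene nozzle 0.46 [312. 186.] [ 0.455 -0.136  0.02 ]
side key_head 0.55 [294. 176.] [0.529 0.126 0.148]
side keyswitch 0.57 [293. 182.] [0.543 0.144 0.111]
side pan 0.96 [363. 231.] [ 0.572 -0.184  0.03 ]
[[0.659, -0.243], [0.472, -0.241], [0.498, -0.109], [0.672, -0.121]]
side pan 0.58 [309. 283.] [ 0.248 -0.228  0.03 ]
[[0.26, -0.115], [0.356, -0.256], [0.25, -0.33], [0.155, -0.207], [0.171, -0.168]]
side clamp_ring 0.39 [312. 176.] [0.631 0.127 0.106]
```

View pics/s1.png

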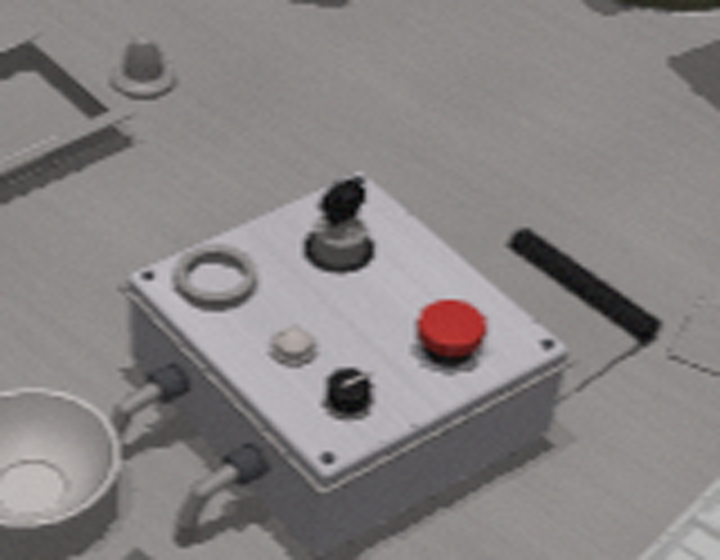

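```bash
python3 - <<'E'
from h import *
print(inverse_kinematics([.545,.142,.27],[180,0,0]),inverse_kinematics([.545,.142,.27],[180,0,180]))
reach([.56,.142,.29],[180,0,0])
wait(.2)
pos,rp=get_position(),get_ee_rot(); print(pos,rp,get_ft_force(),get_ft_torque(),get_time())
p=get_image("wrist"); T=wristT(p,pos,rp); np.savez("w1.npz",img=p["img"],T=T,K=p["K"])
for t,z in [("key_head",.148),("keyswitch",.122),("clamp_ring",.106),("box",.1)]:
    for d in silhouettes(t,p):
        m=d["mask"].astype(np.uint8); c,_=cv2.findContours(m,0,1); c=max(c,key=cv2.contourArea)
        print(t,round(d["p"],2),np.round(d["pixel"]),m.sum(),np.round(atz(p,d["pixel"],z,T),4),cv2.minAreaRect(c))
cv2.imwrite("pics/w1.png",p["img"])
E
```

```text
[  14.60375416   12.91657139    0.20904464   77.29247325    0.
 -165.39624584] [14.60375416 12.91657139  0.20904464 77.29247325  0.         14.60375416]
[0.55996423 0.14214321 0.28995925] [1.79999315e+02 2.75869287e-03 1.15390556e-02] [-0.0434425  -0.21327182  0.26089951] [-0.02319834  0.05879048  0.02319235] 5.25
key_head 0.57 [318. 182.] 336 [0.5585 0.1441 0.148 ] ((317.0, 187.0), (28.0, 16.0), 90.0)
keyswitch 0.66 [317. 171.] 465 [0.5643 0.1446 0.122 ] ((317.0, 176.5), (29.0, 30.0), 90.0)
box 0.94 [274. 127.] 29034 [0.6079 0.1924 0.1   ] ((283.47198486328125, 112.87894439697266), (194.64791870117188, 207.52981567382812), 9.334999084472656)
```

View pics/w1.png

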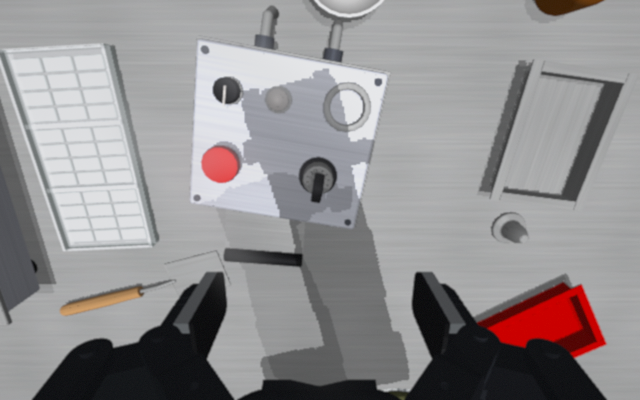

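The wrist view shows the box at the top, the key on the bezel at (318,185), the ring at (347,105) and the pan at upper right, around (553,132). Next: box yaw from its corners, and the head from its dark pixels.

```bash
python3 - <<'E'
from h import *
w=np.load("w1.npz"); T=w["T"]; p=dict(K=w["K"]); I=w["img"]
q=[(197,41),(388,72),(354,227),(191,203)]
P=np.array([atz(p,a,.1,T)[:2] for a in q]); print(P.round(4))
for i in range(4):
    d=P[(i+1)%4]-P[i]; print(np.linalg.norm(d).round(4),np.degrees(np.arctan2(d[1],d[0])).round(1))
print("ctr",P.mean(0))
q=[(541,60),(630,75),(576,209),(479,195)]
P=np.array([atz(p,a,.032,T)[:2] for a in q]); print("pan",P.round(4),P.mean(0))
for i in range(4):
    d=P[(i+1)%4]-P[i]; print(np.linalg.norm(d).round(4),np.degrees(np.arctan2(d[1],d[0])).round(1))
cv2.imwrite("pics/w1z.png",cv2.resize(I[140:220,270:370],None,fx=7,fy=7,interpolation=cv2.INTER_CUBIC))
cv2.imwrite("pics/w1p.png",cv2.resize(I[40:220,460:640],None,fx=3.3,fy=3.3,interpolation=cv2.INTER_CUBIC))
E
```

```text
[[0.6923 0.2656]
 [0.6635 0.0716]
 [0.4898 0.1006]
 [0.5204 0.2936]]
0.1961 -98.5
0.1761 170.5
0.1954 81.0
0.1742 -9.3
ctr [0.59150249 0.18285859]
pan [[ 0.6804 -0.1261]
 [ 0.6635 -0.2393]
 [ 0.4885 -0.2179]
 [ 0.5091 -0.0785]] [ 0.58536707 -0.16544861]
0.1144 -98.5
0.1763 173.1
0.141 81.6
0.1778 -15.6
```

View pics/w1z.png

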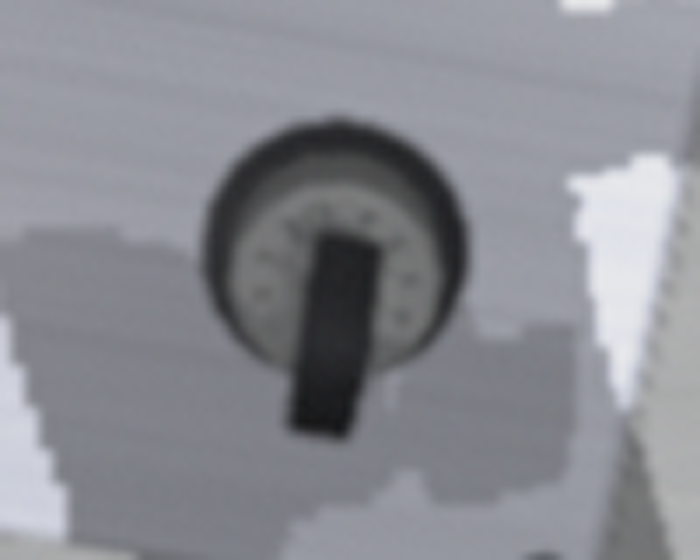

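View pics/w1p.png

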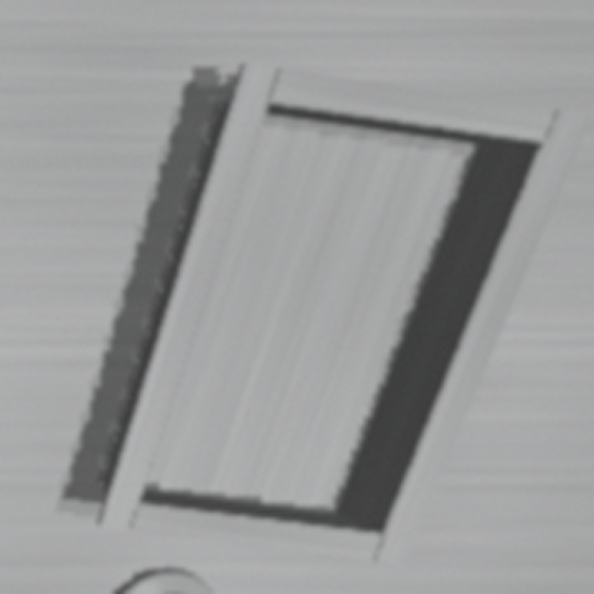

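```bash
python3 - <<'E'
from h import *
w=np.load("w1.npz"); T=w["T"]; p=dict(K=w["K"])
f=lambda x,y:(270+x/7-.43,140+y/7-.43)
print("bezel",atz(p,f(335,277),.122,T),"outer",atz(p,f(337,253),.11,T),"head -x top",atz(p,f(321,434),.164,T))
reach([.545,.143,.27],[180,0,170.8]); wait(.2)
pos,rp=get_position(),get_ee_rot(); print(pos,rp,get_time())
p=get_image("wrist"); T=wristT(p,pos,rp); np.savez("w2.npz",img=p["img"],T=T,K=p["K"])
for t,z in [("key_head",.148),("keyswitch",.111)]:
    for d in silhouettes(t,p):
        m=d["mask"].astype(np.uint8)
        print(t,round(d["p"],2),np.round(d["pixel"]),m.sum(),np.round(atz(p,d["pixel"],z,T),4))
cv2.imwrite("pics/w2.png",p["img"])
E
```

```text
bezel [0.55507136 0.14463104 0.122     ] outer [0.55587665 0.14436311 0.11      ] head -x top [0.54359034 0.14640846 0.164     ]
[0.54500446 0.14298303 0.27002388] [-1.79997719e+02  9.03798956e-04  1.70805363e+02] 8.4833
key_head 0.79 [322. 190.] 425 [0.5488 0.1458 0.148 ]
keyswitch 0.85 [319. 178.] 601 [0.5462 0.1435 0.111 ]
keyswitch 0.43 [322. 318.] 3792 [0.7201 0.1187 0.111 ]
```

View pics/w2.png

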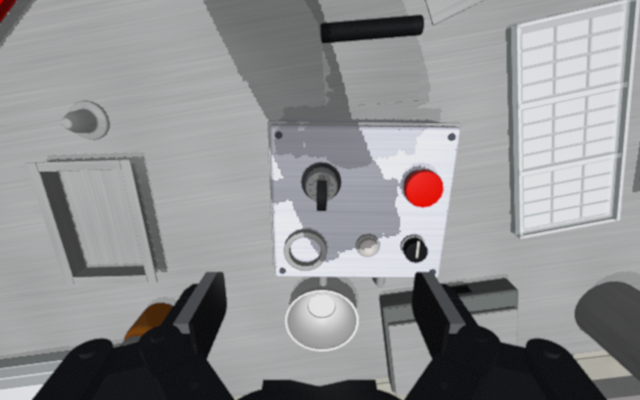

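Now the key is at (321,195), bezel (321,180), e-stop (423,188), pan (97,218). Zooming in for the head's edges.

```bash
python3 - <<'E'
from h import *
w=np.load("w2.npz"); I=w["img"]
cv2.imwrite("pics/w2z.png",cv2.resize(I[150:220,280:360],None,fx=8,fy=8,interpolation=cv2.INTER_CUBIC))
cv2.imwrite("pics/w2p.png",cv2.resize(I[140:300,20:180],None,fx=3.7,fy=3.7,interpolation=cv2.INTER_CUBIC))
E
```

```text
(no output)
```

View pics/w2z.png

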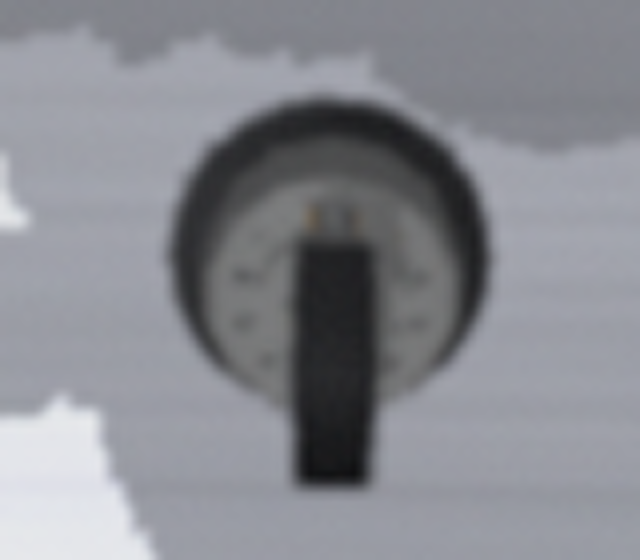

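View pics/w2p.png

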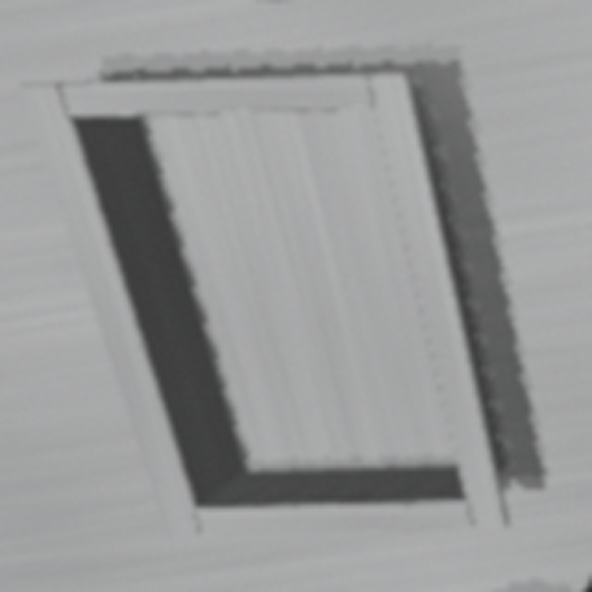

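```bash
python3 - <<'E'
from h import *
w=np.load("w2.npz"); T=w["T"]; p=dict(K=w["K"])
f=lambda x,y,s=8,a=280,b=150:(a+x/s-.45,b+y/s-.45)
print("bezel",atz(p,f(333,292),.122,T),"head +x top",atz(p,f(334,483),.164,T))
L=atz(p,f(296,483),.164,T);R=atz(p,f(371,483),.164,T); print(L,R,R-L,np.linalg.norm(R-L))
L=np.array([atz(p,f(*a,3.7,20,140),.032,T)[:2] for a in [(22,85),(405,72),(505,525),(197,533)]]);print(L,L.mean(0))
for i in range(4):
    d=L[(i+1)%4]-L[i]; print(np.linalg.norm(d).round(4),np.degrees(np.arctan2(d[1],d[0])).round(1))
L=np.array([atz(p,f(*a,3.7,20,140),.032,T)[:2] for a in [(75,117),(372,107),(467,498),(197,506)]]);print("inner",L,L.mean(0))
for i in range(4):
    d=L[(i+1)%4]-L[i]; print(np.linalg.norm(d).round(4),np.degrees(np.arctan2(d[1],d[0])).round(1))
P=np.array([atz(p,q,.1,T)[:2] for q in [(269,122),(459,124),(441,278),(275,277)]]);print("box",P,P.mean(0))
for i in range(4):
    d=P[(i+1)%4]-P[i]; print(np.linalg.norm(d).round(4),np.degrees(np.arctan2(d[1],d[0])).round(1))
E
```

```text
bezel [0.5519707  0.14509215 0.122     ] head +x top [0.56261169 0.14323161 0.164     ]
[0.56191728 0.13894388 0.164     ] [0.56328781 0.1474065  0.164     ] [0.00137053 0.00846262 0.        ] 0.008572879725600599
[[ 0.48602261 -0.22599849]
 [ 0.50281817 -0.09399093]
 [ 0.68055676 -0.11745833]
 [ 0.66467963 -0.23813563]] [ 0.58351929 -0.16889584]
0.1331 82.7
0.1793 -7.5
0.1217 -97.5
0.1791 176.1
inner [[ 0.49957479 -0.21285135]
 [ 0.51271371 -0.10954967]
 [ 0.66658215 -0.12817505]
 [ 0.65317082 -0.23325053]] [ 0.58301037 -0.17095665]
0.1041 82.8
0.155 -6.9
0.1059 -97.3
0.1549 172.4
box [[0.48230105 0.10217966]
 [0.51546676 0.29445876]
 [0.69506252 0.26902697]
 [0.6616388  0.07129199]] [0.58861728 0.18423934]
0.1951 80.2
0.1814 -8.1
0.2005 -99.6
0.182 170.2
```

Two views agree once the head is treated as a rounded bow:

| Item | x, y (m) | Yaw |
|---|---|---|
| Key axis | (0.5533, 0.1447) | −9.2° |
| Pan centre | (0.583, −0.171) | about −7.3° |

The head estimates, the bezel and the box-based estimate all match within about 1.5 mm. Now grasping.

```bash
cat >> h.py <<'E'
KX,KY,Y0=.5533,.1447,170.8
def st(s=""):
    print(s,"t%.2f"%get_time(),"F",np.round(get_ft_force(),2),"M",np.round(get_ft_torque(),3),"pos",np.round(get_position(),4),"rpy",np.round(get_ee_rot(),2),"w%.4f"%get_width())
E
python3 - <<'E'
from h import *
grip(.045,25)
reach([KX,KY,.20],[180,0,Y0])
st("above")
p=get_image("wrist"); cv2.imwrite("pics/w3.png",p["img"])
servo_line([KX,KY,.129],velocity=.08)
st("down")
p=get_image("wrist"); cv2.imwrite("pics/w4.png",p["img"])
E
```

```text
above t9.49 F [0.09 0.01 0.82] M [0.017 0.033 0.006] pos [0.5522 0.1444 0.1996] rpy [-1.7993e+02 -1.5000e-01  1.7080e+02] w0.0449
down t10.57 F [ 0.4  -0.32  0.09] M [ 0.    -0.001  0.004] pos [0.5538 0.1448 0.1296] rpy [1.7998e+02 5.0000e-02 1.7080e+02] w0.0451
```

```bash
python3 -c "
import cv2,numpy as np
a=cv2.imread('pics/w3.png');b=cv2.imread('pics/w4.png')
cv2.imwrite('pics/w34.png',np.hstack([a[130:400,130:510],b[130:400,130:510]]))"
```

```text
(no output)
```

View pics/w34.png

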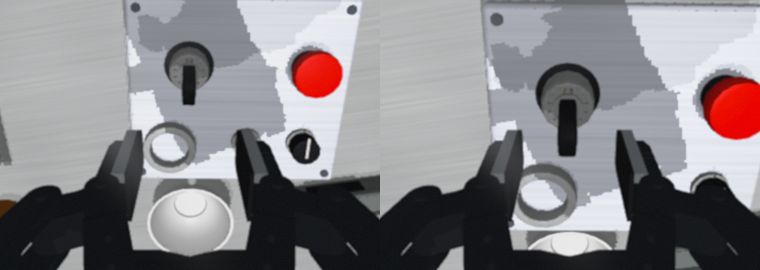

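```bash
python3 - <<'E'
from h import *
p=get_image("wrist"); H=np.linalg.inv(p["hand_eye"])
def pr(v):
    c=H@np.array([*v,1]); u=p["K"]@c[:3]; return (u[:2]/u[2]).round(1)
for v in [(0,0,0),(0,0,-.019),(-.015,0,-.019),(.015,0,-.019),(0,0,-.035),(0,0,.007),(0,.0225,0),(0,-.0225,0),(.011,.0225,0)]: print(v,pr(v))
cv2.imwrite("pics/w5.png",cv2.resize(p["img"][190:330,230:410],None,fx=4,fy=4,interpolation=cv2.INTER_CUBIC))
E
```

```text
(0, 0, 0) [317.4 243.3]
(0, 0, -0.019) [317.3 258.6]
(-0.015, 0, -0.019) [317.3 282.8]
(0.015, 0, -0.019) [317.2 233.1]
(0, 0, -0.035) [317.1 274.2]
(0, 0, 0.007) [317.5 238.3]
(0, 0.0225, 0) [355.4 243.3]
(0, -0.0225, 0) [279.5 243.3]
(0.011, 0.0225, 0) [356.1 226.1]
```

View pics/w5.png

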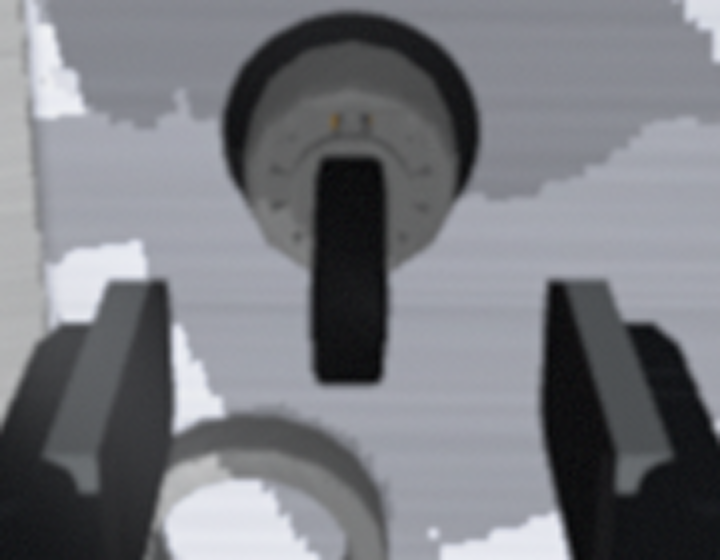

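The head spans rows 229–285 at column 317. The grasp point projects to (317.3, 258.6), so it is centred. Closing.

```bash
python3 - <<'E'
from h import *
st("pre")
grip(.0,35); wait(.3)
st("closed"); st("closed")
E
```

```text
pre t10.68 F [-0.56  0.06  0.31] M [-0.057  0.011  0.001] pos [0.5539 0.1448 0.1297] rpy [1.7997e+02 7.0000e-02 1.7080e+02] w0.0450
closed t11.47 F [-0.73 -1.07  5.3 ] M [-0.281  0.122 -0.002] pos [0.5538 0.1446 0.1297] rpy [1.8000e+02 7.0000e-02 1.7079e+02] w0.0000
closed t11.47 F [-0.73 -1.07  5.3 ] M [-0.281  0.122 -0.002] pos [0.5538 0.1446 0.1297] rpy [1.8000e+02 7.0000e-02 1.7079e+02] w0.0000
```

```bash
python3 - <<'E'
from h import *
p=get_image("wrist")
cv2.imwrite("pics/w6.png",cv2.resize(p["img"][150:330,220:420],None,fx=3.5,fy=3.3,interpolation=cv2.INTER_CUBIC))
p=get_image("side")
cv2.imwrite("pics/s6.png",cv2.resize(p["img"][130:230,230:360],None,fx=5,fy=5,interpolation=cv2.INTER_CUBIC))
E
```

```text
(no output)
```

View pics/w6.png

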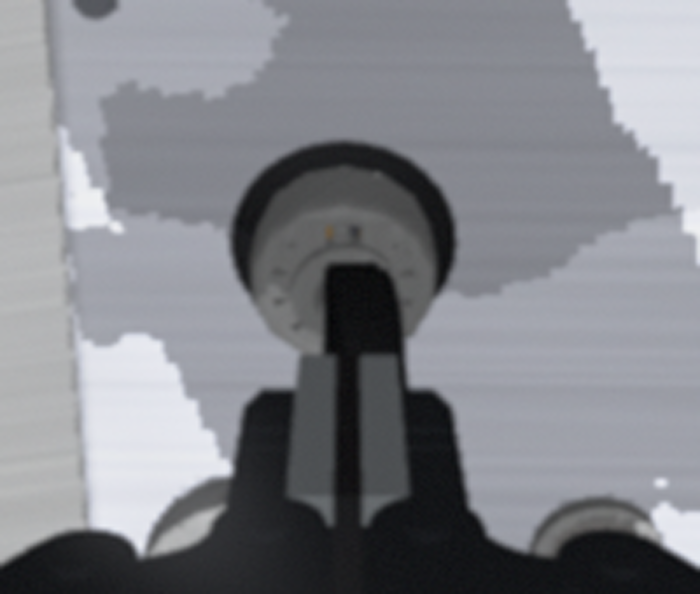

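View pics/s6.png

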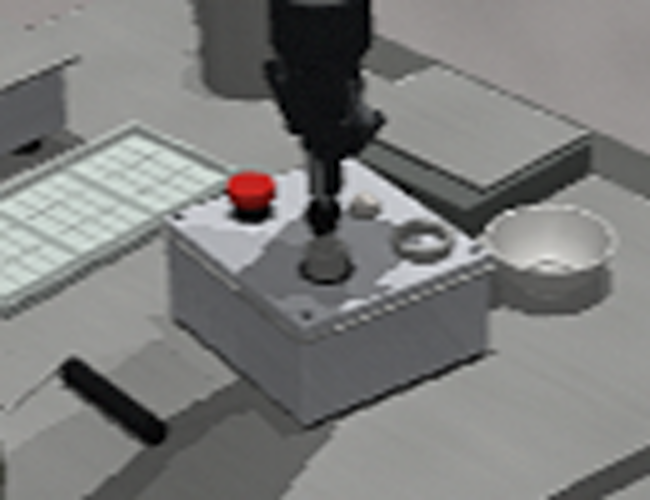

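```bash
python3 - <<'E'
from h import *
for n in ("side","scene"):
    p=get_image(n); W=np.linalg.inv(p["world_from_camera"])
    for z in (.1,.122,.13,.148,.164,.19):
        c=W@np.array([.5538,.1446,z,1]); u=p["K"]@c[:3]; print(n,z,(u[:2]/u[2]).round(1))
    if n=="scene": cv2.imwrite("pics/s7.png",cv2.resize(p["img"][150:260,290:420],None,fx=5.5,fy=5.4,interpolation=cv2.INTER_CUBIC))
E
```

```text
side 0.1 [295.1 182.7]
side 0.122 [295.  177.9]
side 0.13 [294.9 176.1]
side 0.148 [294.8 172. ]
side 0.164 [294.8 168.4]
side 0.19 [294.6 162.4]
scene 0.1 [354.8 231. ]
scene 0.122 [355.2 225.6]
scene 0.13 [355.3 223.6]
scene 0.148 [355.7 219. ]
scene 0.164 [356.  214.9]
scene 0.19 [356.5 207.9]
```

View pics/s7.png

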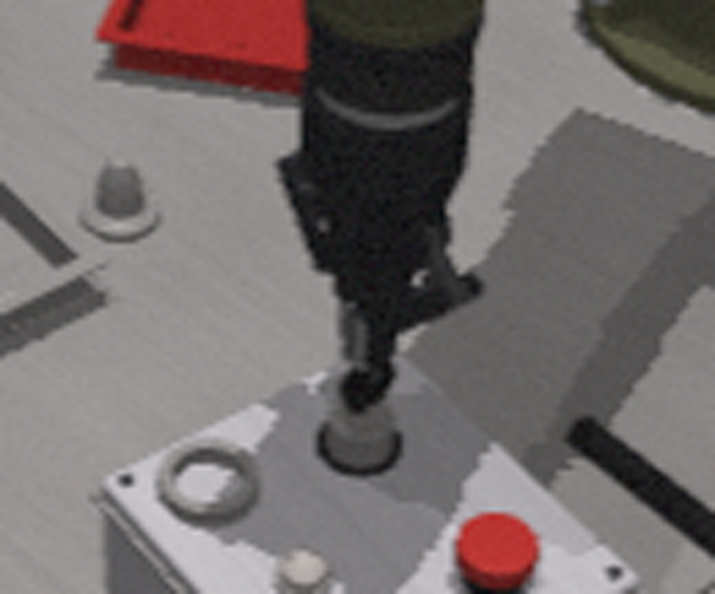

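The width reads 0 and Fz is +5 N. In the wrist and scene views the fingers' visible tips sit at head-top level (tool z about −35 mm), so they shut above the head and not on it. I'll reopen, descend in guarded steps and watch the picture.

```bash
python3 - <<'E'
from h import *
grip(.05); st("open")
p=get_image("wrist"); a=p["img"][170:330,210:430]
for z in (.122,.115,.108):
    servo_line([KX,KY,z],velocity=.06); st(z)
    if abs(get_ft_force()[2])>6: servo_line([KX,KY,z+.01],velocity=.06); break
p=get_image("wrist"); b=p["img"][170:330,210:430]
q=get_image("scene")["img"][170:260,300:410]
cv2.imwrite("pics/w8.png",cv2.resize(np.hstack([a,b]),None,fx=1.8,fy=1.8,interpolation=cv2.INTER_CUBIC))
cv2.imwrite("pics/s8.png",cv2.resize(q,None,fx=6,fy=6,interpolation=cv2.INTER_CUBIC))
E
```

```text
open t12.21 F [-0.08 -0.11  0.12] M [ 0.028 -0.001  0.041] pos [0.5531 0.1447 0.1287] rpy [-1.7999e+02 -3.0000e-02  1.7080e+02] w0.0503
0.122 t12.53 F [ 0.07  0.98 -0.36] M [-0.041 -0.011 -0.008] pos [0.5527 0.1445 0.1213] rpy [-1.7997e+02 -7.0000e-02  1.7080e+02] w0.0496
0.115 t12.79 F [ 0.08  0.51 -0.13] M [-0.038  0.    -0.047] pos [0.5528 0.1446 0.1144] rpy [-1.7998e+02 -5.0000e-02  1.7080e+02] w0.0498
0.108 t13.06 F [-0.09 -0.19  0.03] M [-0.035  0.006  0.071] pos [0.5529 0.1446 0.1075] rpy [-1.7998e+02 -5.0000e-02  1.7080e+02] w0.0503
```

View pics/w8.png

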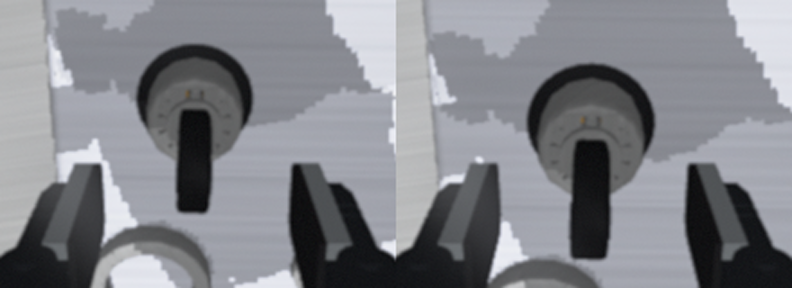

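View pics/s8.png

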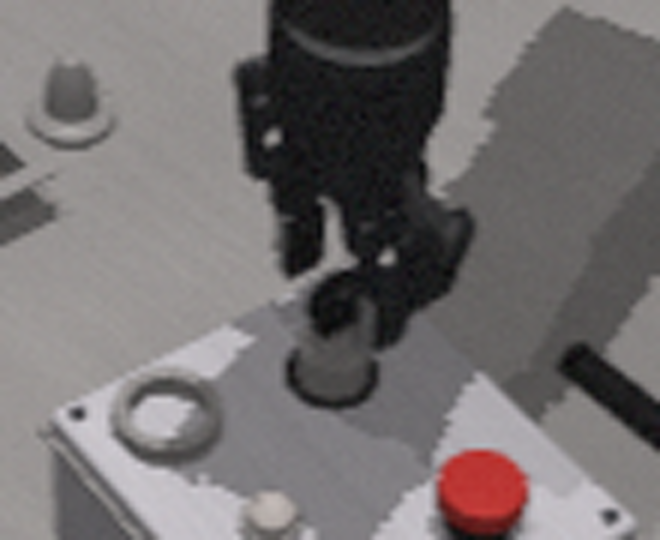

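The fingers straddle the head with no contact. Tips are now at about z 0.143, so I'll go down to TCP 0.101 and close.

```bash
python3 - <<'E'
from h import *
servo_line([KX,KY,.101],velocity=.06); st("down")
grip(0,35); wait(.3); st("closed")
p=get_image("wrist"); b=p["img"][170:330,210:430]
cv2.imwrite("pics/w9.png",cv2.resize(b,None,fx=3,fy=3,interpolation=cv2.INTER_CUBIC))
E
```

```text
down t13.43 F [-0.66 -0.62  0.08] M [0.017 0.05  0.028] pos [0.5528 0.1446 0.1004] rpy [-1.7998e+02 -5.0000e-02  1.7080e+02] w0.0499
closed t14.17 F [0.84 0.12 2.19] M [-0.079 -0.     0.044] pos [0.5534 0.1447 0.1012] rpy [-1.800e+02  2.000e-02  1.708e+02] w0.0087
```

View pics/w9.png

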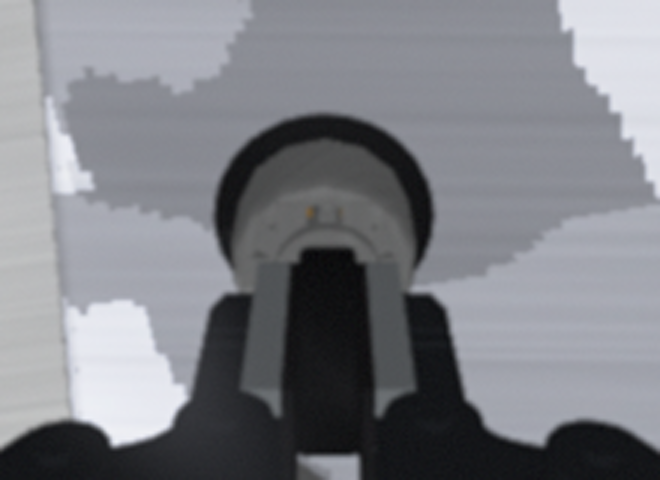

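The head is gripped between the pads (width 8.7 mm against the 9.5 mm block), with small loads. Now turning clockwise in small steps and averaging Mz.

```bash
cat >> h.py <<'E'
def avg(n=10,dt=.02):
    A=[]
    for _ in range(n):
        wait(dt); A.append(np.r_[get_ft_force(),get_ft_torque(),get_ee_rot()[2]])
    A=np.array(A); return A.mean(0),A.std(0)
def turn(r,z=.101):
    reach([KX,KY,z],[180,0,Y0-np.degrees(r)])
def rep(r):
    m,s=avg(); print("%.3f"%r,"t%.2f"%get_time(),"F",m[:3].round(2),"M",m[3:6].round(3),"sd%.3f"%s[5],"act %.3f"%np.radians(Y0-m[6])); return m
E
python3 - <<'E'
from h import *
rep(0)
for r in (.1,.2,.3,.38):
    turn(r); m=rep(r)
    if m[5]>.12 or abs(m[:3]).max()>15: break
E
```

```text
0.000 t14.38 F [-0.05 -0.61  2.34] M [-0.135  0.071 -0.01 ] sd0.021 act 0.000
0.100 t14.80 F [-0.63 -1.22  3.65] M [-0.266  0.172 -0.003] sd0.039 act 0.098
0.200 t15.22 F [-1.24 -2.29  5.18] M [-0.51   0.312  0.001] sd0.035 act 0.197
0.300 t15.63 F [-1.32 -2.3   5.13] M [-0.552  0.345 -0.008] sd0.026 act 0.297
0.380 t16.05 F [-1.61 -2.8   5.14] M [-0.545  0.343  0.009] sd0.029 act 0.377
```

```bash
python3 - <<'E'
from h import *
p=get_image("wrist"); b=p["img"][150:330,200:440]
cv2.imwrite("pics/w10.png",cv2.resize(b,None,fx=3,fy=3,interpolation=cv2.INTER_CUBIC))
q=get_image("scene")["img"][170:260,300:410]
cv2.imwrite("pics/s10.png",cv2.resize(q,None,fx=6,fy=6,interpolation=cv2.INTER_CUBIC))
st()
E
```

```text
t16.15 F [-1.89 -1.63  4.62] M [-0.554  0.382  0.032] pos [0.5532 0.1444 0.1011] rpy [-1.7997e+02  2.0000e-02  1.4921e+02] w0.0089
```

View pics/w10.png

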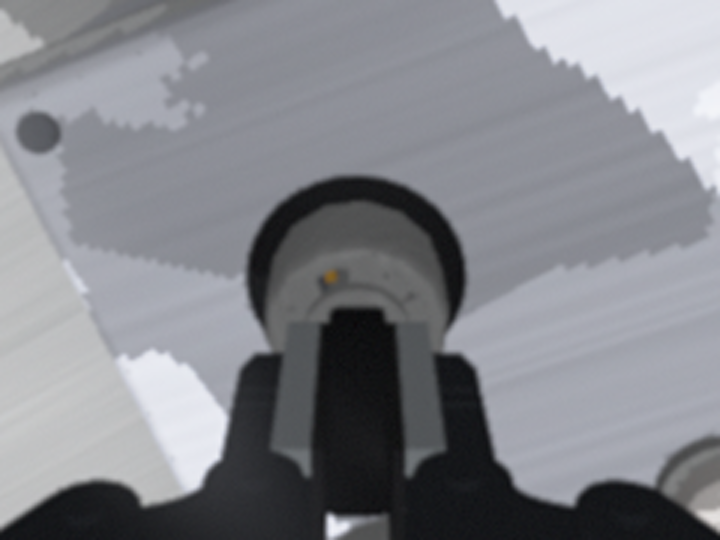

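View pics/s10.png

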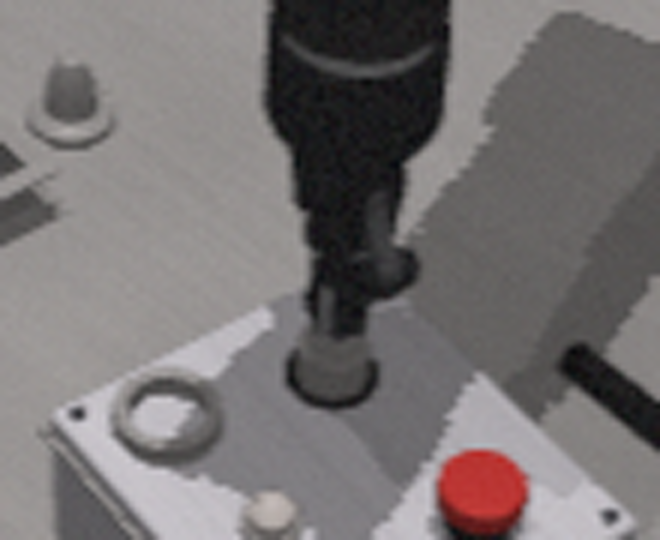

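The key turned with the gripper; the orange mark at the notch stayed behind. Continuing with finer averaging plus j6 torque as a second signal.

```bash
cat >> h.py <<'E'
def rep2(r,n=15):
    A=[]
    for _ in range(n):
        wait(.02); A.append(np.r_[get_ft_torque()[2],get_joint_torque()[5],get_ft_force(),get_ee_rot()[2]])
    A=np.array(A);m=A.mean(0)
    print("%.3f"%r,"t%.2f"%get_time(),"Mz %.3f"%m[0],"sd%.3f"%A[:,0].std(),"j6 %.3f sd%.3f"%(m[1],A[:,1].std()),"F",m[2:5].round(1),"act %.3f"%np.radians(Y0-m[5]),"w%.4f"%get_width()); return m
E
python3 - <<'E'
from h import *
rep2(.38)
for r in (.44,.5,.56,.62,.68):
    turn(r); m=rep2(r)
    if m[0]>.1 or abs(m[2:5]).max()>15: break
E
```

```text
0.380 t16.40 Mz 0.011 sd0.028 j6 0.007 sd0.000 F [-1.2 -2.3  5.6] act 0.377 w0.0089
0.440 t16.90 Mz 0.007 sd0.029 j6 0.015 sd0.012 F [-1.5 -2.5  5.5] act 0.437 w0.0086
0.500 t17.40 Mz 0.013 sd0.026 j6 0.015 sd0.011 F [-1.4 -2.4  5.5] act 0.497 w0.0085
0.560 t17.90 Mz 0.004 sd0.032 j6 0.014 sd0.012 F [-1.6 -2.5  5.7] act 0.557 w0.0085
0.620 t18.40 Mz 0.005 sd0.029 j6 0.015 sd0.012 F [-1.8 -2.7  5.9] act 0.617 w0.0089
0.680 t18.90 Mz -0.003 sd0.034 j6 0.013 sd0.012 F [-1.9 -2.6  5.7] act 0.677 w0.0091
```

```bash
python3 - <<'E'
from h import *
for r in (.74,.8,.86,.92):
    turn(r); m=rep2(r,12); 
    if m[0]>.05 or m[1]>.06 or abs(m[2:5]).max()>15: break
E
```

```text
0.740 t19.35 Mz 0.004 sd0.020 j6 0.018 sd0.012 F [-2.  -2.4  6.1] act 0.737 w0.0086
0.800 t19.80 Mz 0.022 sd0.035 j6 0.029 sd0.013 F [-2.5 -2.9  6.4] act 0.797 w0.0091
0.860 t20.25 Mz 0.039 sd0.033 j6 0.050 sd0.012 F [-3.1 -3.1  7.3] act 0.857 w0.0086
0.920 t20.70 Mz 0.087 sd0.035 j6 0.099 sd0.012 F [-3.7 -3.6  7.6] act 0.917 w0.0090
```

```bash
python3 - <<'E'
from h import *
for r in (.95,.98,1.01,1.04):
    turn(r); wait(.1); m=rep2(r,12); 
    if m[1]>.17 or abs(m[2:5]).max()>20: break
p=get_image("wrist"); b=p["img"][150:330,200:440]
cv2.imwrite("pics/w11.png",cv2.resize(b,None,fx=3,fy=3,interpolation=cv2.INTER_CUBIC))
E
```

```text
0.950 t21.25 Mz 0.115 sd0.026 j6 0.123 sd0.000 F [-3.6 -3.9  7.7] act 0.947 w0.0086
0.980 t21.80 Mz 0.119 sd0.029 j6 0.133 sd0.000 F [-3.7 -3.7  7.5] act 0.977 w0.0085
1.010 t22.35 Mz 0.126 sd0.037 j6 0.140 sd0.000 F [-3.8 -3.5  7.8] act 1.007 w0.0088
1.040 t22.90 Mz 0.148 sd0.034 j6 0.151 sd0.000 F [-3.6 -3.3  7.8] act 1.037 w0.0086
```

View pics/w11.png

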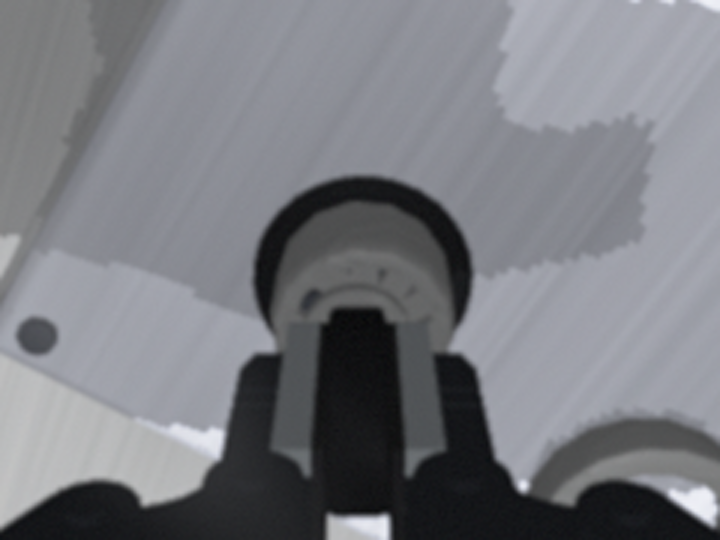

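The steep wind-up ends at about 0.945 rad, where torque is about 0.12 (touch 0.08 plus friction 0.03). After that the slope matches the spring arm at about 0.31 N m/rad. So closed should come at about 1.125 rad and the stop at about 1.205; I'll aim for about 1.16.

```bash
python3 - <<'E'
from h import *
for r in (1.08,1.11,1.14,1.165):
    turn(r); wait(.1); m=rep2(r,10); 
    if m[1]>.205 or abs(m[2:5]).max()>20: break
E
```

```text
1.080 t23.47 Mz 0.149 sd0.030 j6 0.144 sd0.000 F [-3.9 -3.5  7.8] act 1.077 w0.0087
1.110 t23.98 Mz 0.178 sd0.027 j6 0.165 sd0.000 F [-3.8 -3.5  7.8] act 1.107 w0.0086
1.140 t24.50 Mz 0.173 sd0.044 j6 0.172 sd0.000 F [-3.9 -3.2  8.2] act 1.137 w0.0088
1.165 t25.02 Mz 0.198 sd0.021 j6 0.187 sd0.000 F [-4.3 -3.3  8.1] act 1.161 w0.0089
```

```bash
python3 - <<'E'
from h import *
turn(1.185); wait(.1); rep2(1.185,10); wait(.7); rep2(1.185,10)
for r in (.9,.6,.3,.1,.03,0):
    turn(r); rep2(r,4)
wait(.2); rep2(0,12)
p=get_image("wrist"); b=p["img"][150:330,200:440]
cv2.imwrite("pics/w12.png",cv2.resize(b,None,fx=3,fy=3,interpolation=cv2.INTER_CUBIC))
E
```

```text
1.185 t25.53 Mz 0.200 sd0.026 j6 0.199 sd0.000 F [-4.1 -3.6  8. ] act 1.181 w0.0091
1.185 t26.40 Mz 0.207 sd0.036 j6 0.198 sd0.000 F [-4.  -3.1  8. ] act 1.181 w0.0089
0.900 t26.84 Mz 0.095 sd0.029 j6 0.073 sd0.017 F [-3.2 -3.5  7.7] act 0.897 w0.0090
0.600 t27.30 Mz -0.009 sd0.024 j6 -0.065 sd0.031 F [ 1.5 -1.7  3.3] act 0.602 w0.0090
0.300 t27.76 Mz -0.024 sd0.039 j6 -0.050 sd0.029 F [ 1.9 -1.8  3.4] act 0.304 w0.0086
0.100 t28.13 Mz -0.027 sd0.035 j6 -0.061 sd0.041 F [ 1.7 -1.3  4.2] act 0.105 w0.0089
0.030 t28.45 Mz 0.022 sd0.037 j6 -0.045 sd0.025 F [ 1.9 -1.3  4.3] act 0.033 w0.0084
0.000 t28.77 Mz -0.019 sd0.024 j6 -0.035 sd0.005 F [ 2.  -1.3  4.9] act 0.002 w0.0086
0.000 t29.17 Mz -0.038 sd0.026 j6 -0.026 sd0.000 F [ 2.2 -0.8  4.9] act 0.002 w0.0090
```

View pics/w12.png

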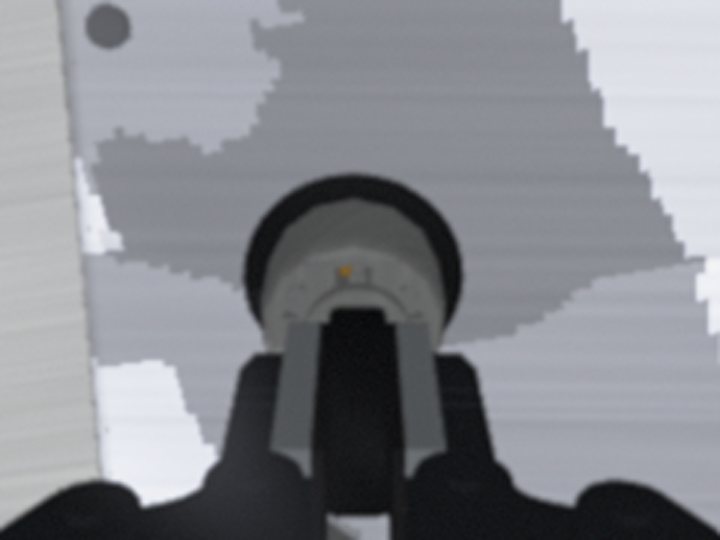

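The key is back at the notch mark. I'll nudge slightly against the back stop, then ease it up while watching Fz.

```bash
python3 - <<'E'
from h import *
turn(-.03); wait(.1); rep2(-.03,8)
ok=True
for z in (.1025,.104,.106,.108,.111):
    servo_line([KX,KY,z],velocity=.02); m,s=avg(5); print(z,m[:3].round(2),m[3:6].round(3),"w%.4f"%get_width(),get_position()[2].round(4))
    if m[2]<-8: ok=False; break
print(ok,get_time())
E
```

```text
-0.030 t29.70 Mz -0.012 sd0.039 j6 -0.026 sd0.000 F [ 1.7 -1.1  5.1] act -0.028 w0.0087
0.1025 [ 2.18 -0.13 -0.68] [-0.026 -0.548 -0.019] w0.0088 0.1021
0.104 [-0.19 -0.1  -1.14] [-0.046 -0.129 -0.014] w0.0086 0.1037
0.106 [ 0.18 -0.48  0.21] [-0.057  0.029  0.012] w0.0085 0.1062
0.108 [ 0.03 -0.5  -0.29] [-0.101 -0.034 -0.009] w0.0089 0.1081
0.111 [ 0.   -0.25 -0.14] [-0.13  -0.015 -0.011] w0.0086 0.1111
True 31.4167
```

Free: almost no resistance over 10 mm. I'll keep lifting and check that the key is in hand.

```bash
python3 - <<'E'
from h import *
for z in (.118,.126):
    servo_line([KX,KY,z],velocity=.03); m,s=avg(4); print(z,m[:3].round(2),"w%.4f"%get_width())
    if m[2]<-8: raise SystemExit("stuck")
servo_line([KX,KY,.20],velocity=.12); st()
p=get_image("wrist"); b=p["img"][130:330,200:440]
q=get_image("scene")["img"][150:250,300:410]
cv2.imwrite("pics/w13.png",np.hstack([cv2.resize(b,(400,400)),cv2.resize(q,(400,400))]))
E
```

```text
0.118 [ 0.08  0.08 -0.36] w0.0088
0.126 [ 0.09 -0.46 -0.86] w0.0089
 t33.12 F [ 0.26 -0.08 -0.05] M [-0.064 -0.038 -0.01 ] pos [0.5529 0.1446 0.1993] rpy [-1.7998e+02 -5.0000e-02  1.7252e+02] w0.0088
```

View pics/w13.png

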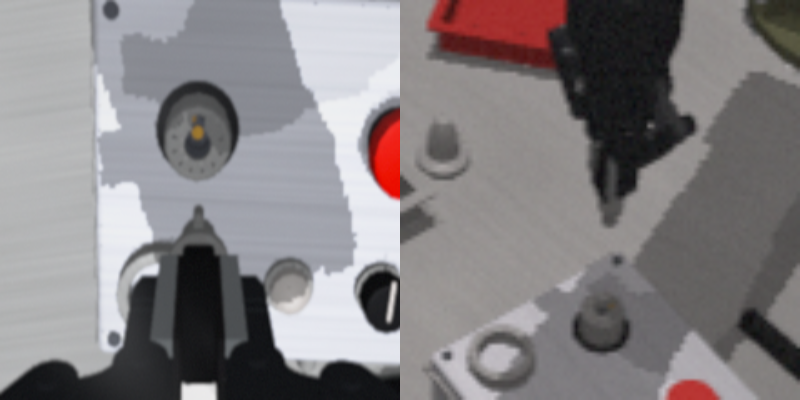

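The key is clear of the switch and in the gripper, nib and collar visible. Moving over the pan and checking its position from there.

```bash
python3 - <<'E'
from h import *
q=inverse_kinematics([.555,-.1674,.10],[180,-30,172.7]); print(q)
q=inverse_kinematics([.555,-.1674,.003],[180,-30,172.7]); print(q)
reach([.52,-.163,.24],[180,0,172.7]); wait(.2); st()
pos,rp=get_position(),get_ee_rot()
p=get_image("wrist"); T=wristT(p,pos,rp); np.savez("w14.npz",img=p["img"],T=T,K=p["K"]); cv2.imwrite("pics/w14.png",p["img"])
for d in silhouettes("pan",p):
    c,_=cv2.findContours(d["mask"].astype(np.uint8),0,1); c=max(c,key=cv2.contourArea); b=cv2.boxPoints(cv2.minAreaRect(c))
    P=np.array([atz(p,x,.032,T)[:2] for x in b]); print(d["p"],P.round(3).tolist(),P.mean(0))
E
```

```text
[-14.51288046  48.45155266  26.1399305   97.49165708  -3.59928885
  -6.25478067]
[-14.51288046  52.22682795  20.43886038  88.01531168  -3.59928885
  -6.25478067]
 t34.61 F [ 0.21  0.19 -0.18] M [ 0.004 -0.029  0.03 ] pos [ 0.5203 -0.1618  0.2398] rpy [ 1.7999e+02 -2.0000e-02  1.7281e+02] w0.0087
0.87 [[0.486, -0.227], [0.503, -0.094], [0.681, -0.107], [0.662, -0.26]] [ 0.58278618 -0.17181408]
0.76 [[0.331, -0.279], [0.34, -0.214], [0.37, -0.22], [0.361, -0.287]] [ 0.35060361 -0.25015276]
```

View pics/w14.png

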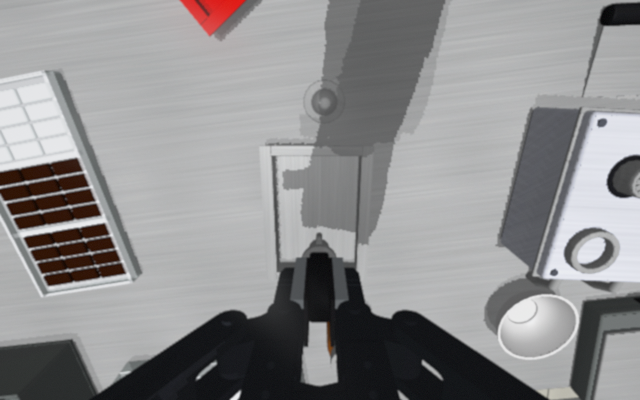

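The pan is confirmed at (0.583, −0.172) and the key hangs above it. I'll lower the key tilted 30° so it lies down gently along the pan, feeling for the floor.

```bash
python3 - <<'E'
from h import *
X,Y=.556,-.1682
reach([X,Y,.10],[180,-30,172.7]); st("tilt")
servo_line([X,Y,.03],velocity=.1); st()
f0=avg(4)[0][:3]; print(f0.round(2))
for z in np.arange(.016,-.006,-.002):
    servo_line([X,Y,z],velocity=.03); m,s=avg(3); print(z.round(4),m[:3].round(2))
    if np.linalg.norm(m[:3]-f0)>2.5: break
p=get_image("side"); b=p["img"][190:270,310:410]
q=get_image("wrist")["img"][130:400,140:500]
cv2.imwrite("pics/s15.png",np.hstack([cv2.resize(b,(400,320)),cv2.resize(q,(400,320))]))
E
```

```text
tilt t35.54 F [-0.12  0.13  0.54] M [-0.116 -0.531 -0.021] pos [ 0.5564 -0.1682  0.1004] rpy [-179.99  -29.92  172.71] w0.0090
 t36.39 F [-0.49 -0.   -0.67] M [-0.06  -0.544  0.042] pos [ 0.5563 -0.1683  0.0306] rpy [-179.99  -29.96  172.7 ] w0.0087
[ 0.08 -0.27 -0.64]
0.016 [ 0.33  0.28 -0.34]
0.014 [-0.27  0.02 -0.1 ]
0.012 [-0.26 -0.52 -0.46]
0.01 [-0.22 -0.16 -0.43]
0.008 [ 0.02  0.28 -0.71]
0.006 [-0.11 -0.04 -0.22]
0.004 [ 0.02 -0.37 -0.85]
0.002 [ 0.23  0.48 -0.14]
0.0 [ 0.76 -0.15  3.5 ]
```

View pics/s15.png

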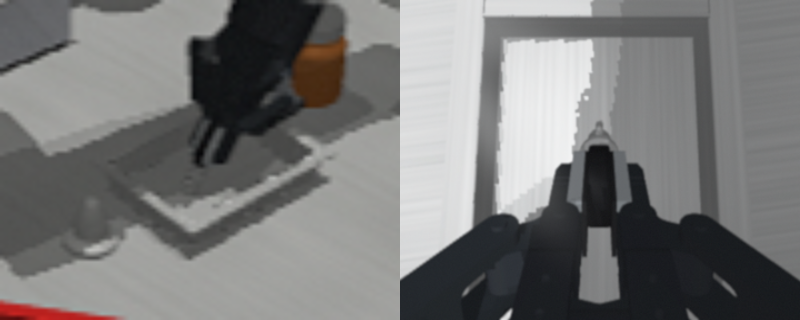

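The barrel touches the pan floor (3.5 N at z≈0) inside the walls. Releasing and backing off along the tool axis.

```bash
python3 - <<'E'
from h import *
servo_line([.556,-.1682,.0012],velocity=.03)
grip(.035,20); wait(.4); st("rel")
q=get_image("wrist")["img"][130:400,140:500]
R=Ro.from_euler('xyz',[180,-30,172.7],degrees=True).as_matrix()[:,2]
P=np.array([.556,-.1682,.0012])
servo_line(P-R*.03,velocity=.06); st()
servo_line(P-R*.12,velocity=.15); st()
wait(.3)
q2=get_image("wrist")["img"][60:330,140:500]
cv2.imwrite("pics/s16.png",np.hstack([cv2.resize(q,(400,320)),cv2.resize(q2,(400,320))]))
E
```

```text
rel t40.64 F [-0.07 -0.6  -0.03] M [-0.066 -0.507 -0.057] pos [ 0.556  -0.1682  0.0012] rpy [-180.   -30.   172.7] w0.0350
 t41.34 F [-0.57  0.18  0.56] M [-0.091 -0.509 -0.006] pos [ 0.5709 -0.1701  0.0271] rpy [-180.   -30.   172.7] w0.0352
 t42.09 F [ 0.22 -0.24 -0.29] M [-0.058 -0.502  0.012] pos [ 0.6151 -0.1758  0.1042] rpy [179.99 -30.06 172.7 ] w0.0352
```

View pics/s16.png

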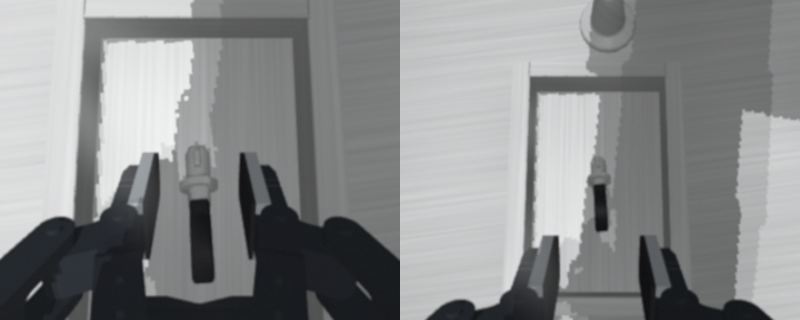

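The key lies flat near the pan's centre. I'll raise the arm clear and do one last check.

```bash
python3 - <<'E'
from h import *
servo_line([.60,-.172,.22],velocity=.15)
reach([.50,-.15,.27],[180,0,172.7]); wait(.3); st()
pos,rp=get_position(),get_ee_rot()
p=get_image("wrist"); T=wristT(p,pos,rp)
for t,z in (("pan",.032),("key",.008),("nozzle",.02)):
    for d in silhouettes(t,p)[:1]:
        c,_=cv2.findContours(d["mask"].astype(np.uint8),0,1); c=max(c,key=cv2.contourArea); b=cv2.boxPoints(cv2.minAreaRect(c))
        print(t,d["p"],np.mean([atz(p,x,z,T)[:2] for x in b],0).round(3))
cv2.imwrite("pics/f.png",np.hstack([cv2.resize(p["img"],(400,250)),cv2.resize(get_image("side")["img"],(400,250))]))
E
```

```text
t44.70 F [-1.17  0.43  0.43] M [-0.043  0.023 -0.   ] pos [ 0.5007 -0.1501  0.2692] rpy [ 1.7999e+02 -8.0000e-02  1.7270e+02] w0.0347
pan 0.69 [ 0.338 -0.245]
key 0.76 [ 0.594 -0.174]
nozzle 0.88 [ 0.446 -0.146]
```

View pics/f.png

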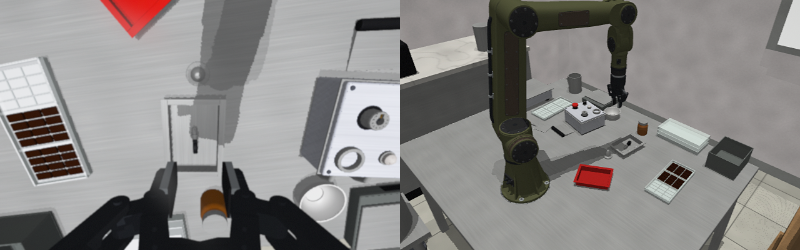

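```bash
python3 -c "
from station import *
sign_off(); print(get_time())"
```

```text
the job is handed in; nothing more can be done
the job is handed in; nothing more can be done
```

I turned the key, held it, drew it out and laid it in the steel pan, then handed the job in at about 45 s of the 72 s allowed.

- **Turn:** I turned the key clockwise to about 1.18 rad and held it there for about 1 s. Torque was near zero until 0.75 rad, and the key met the spring arm at about 0.94 rad. From there it rose at about 0.3 N m/rad, as the spring should, to 0.20 N m. That puts the contact at about 0.23 rad, past its 0.18 closing point. This is judged from torque only, as the contact itself cannot be seen.
- **Draw out:** I turned the key back to the notch mark and lifted it out. The pull never exceeded about 1 N.
- **Placing:** I lowered the key tilted until it touched the pan floor at about 3.5 N, let go, and backed off. The last picture shows it lying near the pan's centre. The nozzle, moulds, red pan and ring look unmoved, and the gripper is clear of everything.

**Checks that disagreed:**
- **First grasp:** it shut above the head at about 5 N, because the visible fingertips stood about 35 mm behind the stated TCP. I reopened and descended about 28 mm further, watching force and pictures, and the second grasp held.
- **Pan in the last picture:** the network's best "pan" match there was the red look-alike's area. I checked the steel pan in that picture by eye; the network had measured it just before the placing.

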